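# Tighten the filter canister cap until its torque limiter clicks

## Robot

A 7-joint arm with a two-finger parallel gripper is mounted at the origin on a cart in front of the work surface, level with it; the furniture and walls round the work are solid. World frame = base frame: x ahead of the robot, y to its left, z up, the work surface at z = 0. Lengths are in m, angles in rad, forces in N, time in s.
With the tool pointing down it reaches from about 0.4 to 0.85 m from the base axis. Payload 4.5 kg.
Tool frame: the origin (TCP) lies at the centre of the arm's flange, where the gripper is bolted on; the fingertips stand 166 mm ahead of it and the grasp point (between the pads) lies 147 mm ahead of it (ctrl.tips_ahead is the distance from the TCP to the fingertips, in m); z points along the fingers, y is the line along which they close (so a half turn about z gives the same grasp; the last joint's range is limited). The gripper opens to 88 mm and grips with 3 to 60 N. Pads are 18 mm wide; open, the fingers measure 123 mm over their backs; the gripper's body (75 mm by 187 mm) begins 45 mm behind the grasp point.
Start: joints at [1.354, 0.689, -0.195, 1.565, 0.157, 0.902, -0.215], TCP at [0.155, -0.605, 0.405] pointing down, gripper open.
Joint ranges: [-3.01, 3.01], [-0.46, 2.08], [-1.47, 1.51], [0.13, 2.56], [-1, 4.14], [0.04, 2.09], [-2.66, 2.66]. Speed limits (rad/s): [2.57, 2.57, 3.14, 3.14, 3.14, 3.14, 3.14].

## Interface

Orientations are given as a unit quaternion [w, x, y, z].
In Python, from cell import ctrl gives the robot as it stands.
- The arm moves only by the shell command python3 -m inch 'ROWS' [FORCE]. ROWS is JSON, one flat list of numbers, 7 for each row, row after row: the opening, from -1 (shut) to 1 (fully open), so that 0 is half open, then the shift along the world's x, y, z in m, then the turn, a rotation vector about the world's x, y, z in degrees. A call has 1 to 20 rows; each row shifts and turns the commanded pose from where the row before left it; what a row does not reach is not made up. A row lasts 1/8 s, in which the tool goes at most 62.5 mm and 10.7 degrees, less where a joint would pass 70% of its speed; a pose out of reach is approached as far as the arm can. A call with a gripper value outside its range is refused whole. The fingers move at their own pace and stop on an object; FORCE is the grip in N (left out, the last holds). Time passes only in rows, so rows that do not move let the fingers close. It gives the time, the measured TCP pose, the force, the opening and the grip force at its end, in the units of the state.
- ctrl.read_state(): the state, without advancing time (a new reading comes with each control period).
- ctrl.camera(name): name is "scene" or "top" or "wrist"; returns a dict with "color" (480x640x3 uint8, red, green, blue), "fx", "fy", "cx", "cy" (pixels), "R" (3x3) and "t" (3): a world point X has camera coordinates R X + t. Camera axes: x right, y down, z forward; pixel columns grow to the right and rows downward; lengths in m; the calibration is good to about 2 mm. A picture is of the moment at which its call begins. There is no depth.
- ctrl.finish_job(): hands the job in; it is judged then, once.
The state is a dict: "t": time; "joints": joint angles; "joint_velocities": joint speeds; "tau": joint torques, N m; "tcp_pos": TCP position; "tool_rot": TCP orientation; "contact_force": force on the tool from outside, world axes, zero at the start; "moment": the same for the moment, N m; "opening": finger opening in m; "finger_force": force on a finger pad.
Only numpy, scipy, OpenCV 4.12 (cv2) and the standard library are available. Lean on these libraries where they do the work, as an engineer would, in place of code of your own. Each camera call takes 0.05 s, during which the arm holds its last target. There are 200 camera calls.

## Task

Two steel filter canisters stand on the bench; the cap of the larger one is still loose. Turn its black wing grip clockwise (seen from above) until the cap's lug comes up against the stop pin and the wing slips on the cap with a click, then stop turning after the first or second click (15 degrees each) and let go. Leave the smaller canister's cap as it is.

Things in the scene. Friction and masses are not known exactly. Their poses are not given: they have to be found in the camera images.
- wing_grip (a point): Grip point on the larger canister's wing, on the vertical turning axis, 122 mm above the bench. The wing is a black upright bar 14 mm thick (this frame's x), 44 mm long (y); z up. Its top is 12 mm above this point, its sides go 20 mm below it to a wider disc. The fixed steel canister is 72 mm across, 78 mm tall, on a square foot plate, with a 16 mm thick white ribbed cap.
- cap (a joint): Turn of the larger canister's cap, rad, clockwise from above positive. It starts loose at -0.95 to -0.35 and is tight at 0, where the white lug on the cap's edge meets the upright steel stop pin on the rim and the cap can go no farther. It turns easily (0.03 N m) and stays where left. At the start the lug points square to the length of the wing.
- wing (a joint): Turn of the wing relative to its cap, rad, clockwise positive, 0 at the start. Below 0.14 N m the wing carries the cap with it; once the cap is tight the wing slips on it, at up to 0.20 N m, with a click (a notch) every 0.26 rad (15 degrees). The first click has passed above 0.14; the second is complete at 0.52. It stays where it is left.
- small_wing_end (a point): One end of the wing of the smaller canister (50 mm across, 52 mm tall, with the same wing), 22 mm from its axis, 96 mm above the bench. That cap is already tight, its lug at its stop; not to be turned.
Mind the look-alikes: they are no part of the job. What is shaped like the part that bears wing_grip but blue or red is not meant.

How it is judged:
By the outcome, as a careful person would: the job done as asked, in the order asked, and still so for the second after the job is handed in, with the robot touching nothing.
It also fails if it takes over 40 s, if anything falls off the work surface, if the arm or the gripper's body presses on something with over 40 N, if the wrist force passes 120 N, or if a joint passes its speed limit or range.

## Working session

There is one attempt and no reset: what is moved stays moved. The work goes in short steps, Python scripts to look and compute and a shell command to move; the robot and the scene stay as the last step left them, time stands still between calls to the robot, and variables do not carry over. Pictures are saved under pics/ and viewed, at most 10 in all, crops included, and the job is handed in when it is done.

```bash
mkdir -p pics; ls; python3 - <<'E'
from cell import ctrl
import cv2,numpy as np
a=ctrl.camera("scene");b=ctrl.camera("top")
cv2.imwrite("pics/s.png",a["color"][:,:,::-1]);cv2.imwrite("pics/t.png",b["color"][:,:,::-1])
s=ctrl.read_state();print(s["tcp_pos"],s["tool_rot"],s["opening"])
for c in(a,b):print(c["fx"],c["cx"],c["cy"],np.round(c["R"],3).tolist(),c["t"])
E
```

```text
pics
[ 0.15500165 -0.60517888  0.40398853] [-8.03394235e-04  9.92142685e-01  1.25108820e-01 -1.73500494e-04] 0.08773865713522754
525.9923253024843 321.0577561193784 245.04696299495828 [[-0.816, -0.577, 0.014], [-0.312, 0.42, -0.852], [0.486, -0.7, -0.524]] [0.34166138 0.22350998 0.78390673]
624.5131627252732 313.32206035250425 248.84920347999008 [[0.01, -1.0, -0.022], [-0.991, -0.007, -0.131], [0.13, 0.023, -0.991]] [0.01433356 0.435376   1.08828153]
```

View pics/s.png

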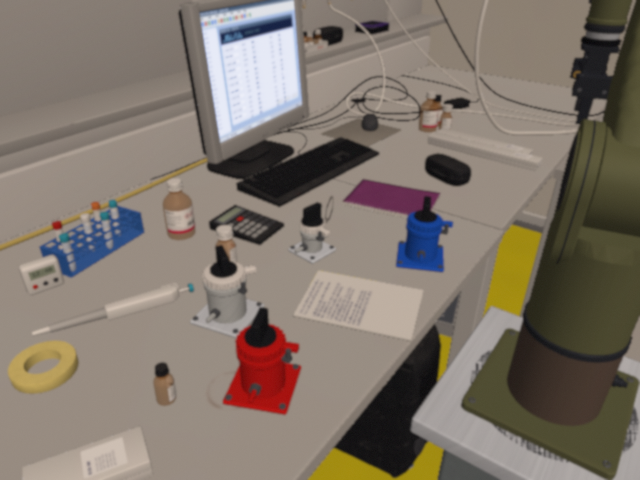

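View pics/t.png

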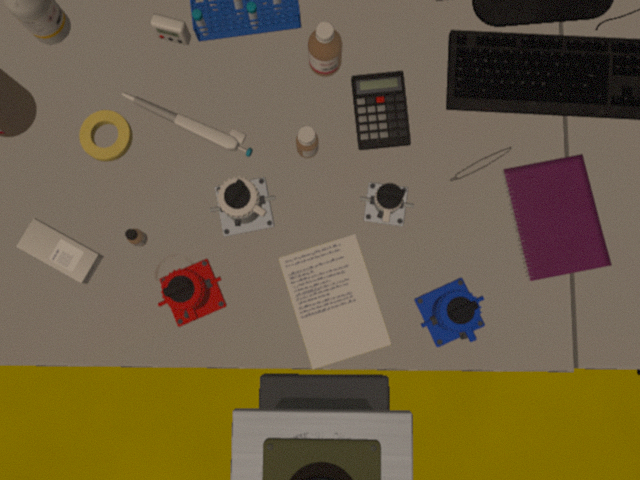

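Candidates in the top view are the large steel canister (238,195), the small steel one (389,195), red (185,288) and blue (460,310). I choose the steel one with the larger body, at (238,195), which is at (225,285) in the scene view. Next I'll check it in a close crop.

```bash
cat > h.py <<'E'
from cell import ctrl
import cv2,numpy as np
def ray(c,u,v,z):
    R,t=np.array(c["R"]),np.array(c["t"]);o=-R.T@t
    d=R.T@np.array([(u-c["cx"])/c["fx"],(v-c["cy"])/c["fy"],1]);return o+d*(z-o[2])/d[2]
def proj(c,X):
    p=np.array(c["R"])@X+c["t"];return c["fx"]*p[0]/p[2]+c["cx"],c["fy"]*p[1]/p[2]+c["cy"]
E
python3 - <<'E'
from h import *
b=ctrl.camera("top");a=ctrl.camera("scene")
im=b["color"][:,:,::-1]
big=lambda i,y,x:cv2.resize(i[y:y+75,x:x+75],(600,600),interpolation=cv2.INTER_CUBIC)[:, :]
A=cv2.resize(im[165:245,200:280],(400,400),interpolation=cv2.INTER_CUBIC)
B=cv2.resize(a["color"][240:320,185:265,::-1],(400,400),interpolation=cv2.INTER_CUBIC)
cv2.imwrite("pics/c.png",cv2.convertScaleAbs(np.hstack([A,B]),alpha=1.5))
for n,c,(y0,y1,x0,x1) in(("top",b,(170,225,215,265)),("scene",a,(240,290,200,250)),("topsmall",b,(180,215,370,410))):
    m=(c["color"].max(2)<45).astype(np.uint8);k=np.zeros_like(m);k[y0:y1,x0:x1]=m[y0:y1,x0:x1]
    cs=max(cv2.findContours(k,0,1)[0],key=cv2.contourArea);print(n,cv2.minAreaRect(cs),cv2.contourArea(cs))
    if n!="scene": print(ray(c,*cv2.minAreaRect(cs)[0],.12 if n=="top" else .096))
E
```

```text
top ((236.65382385253906, 195.23074340820312), (23.852108001708984, 24.12946128845215), 56.30992889404297) 442.0
[0.51231951 0.14452183 0.12      ]
scene ((223.5, 261.0), (28.0, 23.0), 90.0) 362.0
topsmall ((389.0, 195.50001525878906), (23.702320098876953, 23.255107879638672), 26.56505012512207) 438.5
[ 0.51847842 -0.1107982   0.096     ]
```

View pics/c.png

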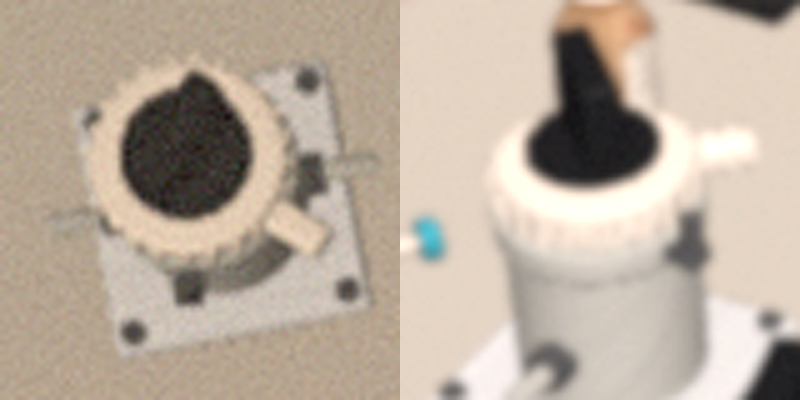

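The crop shows the steel canister with its white ribbed cap and black wing. In the top view the wing disc is at px (237,195) and the lug at (260,211). That puts the lug at about -122° in the world and the wing length at about -32°. The grasp needs the tool's y axis at 58°, so I turn +134° on the way, swinging around the base.

```bash
python3 -m inch '[1,0.058,0.05,0,0,0,9.5, 1,0.058,0.05,0,0,0,9.5, 1,0.058,0.05,0,0,0,9.5, 1,0.058,0.05,0,0,0,9.5, 1,0.058,0.05,0,0,0,9.5, 1,0.058,0.05,0,0,0,9.5, 1,0,0.055,0,0,0,9.5, 1,0,0.055,0,0,0,9.5, 1,0,0.055,0,0,0,9.5, 1,0,0.055,0,0,0,9.5, 1,0,0.055,0,0,0,9.5, 1,0,0.055,0,0,0,9.5, 1,0,0.055,0,0,0,9.5, 1,0,0.055,0,0,0,9.5, 1,0,0,0,0,0,0, 1,0,0,0,0,0,0]' 15
python3 - <<'E'
from h import *
w=ctrl.camera("wrist");s=ctrl.read_state()
from scipy.spatial.transform import Rotation as Ro
q=s["tool_rot"];M=Ro.from_quat([q[1],q[2],q[3],q[0]]).as_matrix()
print(s["tcp_pos"],np.round(M,3).tolist(),s["joints"],s["t"])
cv2.imwrite("pics/w1.png",w["color"][:,:,::-1])
print(proj(w,np.array([.512,.145,.134])),proj(w,np.array([.512,.145,.094])),w["fx"])
E
```

```text
t: 2.2
tcp_pos: [0.4391, 0.0788, 0.4045]
tool_rot: [-0.0, 0.281, 0.96, -0.001]
contact_force: [0.3, -0.4, 0.1]
opening: 0.0883
finger_force: 0.0
[0.43914394 0.07813856 0.40445855] [[-0.841, 0.541, -0.001], [0.541, 0.841, -0.001], [-0.0, -0.002, -1.0]] [ 0.23952787  0.55745932 -0.80022937  2.06314792  0.58490743  0.76009871
  0.07187677] 2.25
(np.float64(438.92662497140776), np.float64(269.76993021907555)) (np.float64(423.74595038373985), np.float64(252.68218280891267)) 344.3921664183626
```

View pics/w1.png

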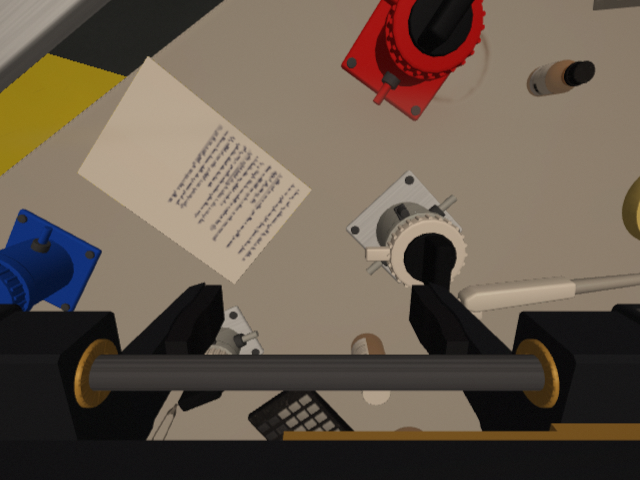

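The wrist view shows the white cap centred at about (428.5,255), the lug at (378,254) along the closing line, and the wing running vertically in the image. The tool angle is right. I now get the offset.

```bash
python3 - <<'E'
from h import *
w=ctrl.camera("wrist");b=ctrl.camera("top")
s=ctrl.read_state()
g=w["color"].astype(int);m=((g.max(2)>125)).astype(np.uint8)
k=np.zeros_like(m);k[210:300,385:475]=m[210:300,385:475]
n,l,st,ce=cv2.connectedComponentsWithStats(k);i=1+st[1:,4].argmax();print(st[i])
for z in(.088,.094):
  p=ray(w,428.5,255,z);print(p,p-s["tcp_pos"])
print(ray(b,237.4,195,.102))
d=ray(w,378,254,.088)-ray(w,428.5,255,.088);print(np.degrees(np.arctan2(d[1],d[0])),np.linalg.norm(d))
E
```

```text
[ 385  210   90   90 4346]
[0.51927064 0.14723097 0.088     ] [ 0.08001866  0.06936747 -0.31654252]
[0.5163385 0.1466705 0.094    ] [ 0.07708652  0.06880699 -0.31054252]
[0.51667074 0.14596222 0.102     ]
-123.93332334681695 0.046028675261926465
```

```bash
python3 -m inch '[1,0.026,0.023,0,0,0,-1, 1,0.026,0.023,0,0,0,0, 1,0.025,0.022,0,0,0,0, 1,0,0,-0.04,0,0,0, 1,0,0,-0.035,0,0,0, 1,0,0,0,0,0,0, 1,0,0,0,0,0,0]'
python3 - <<'E'
from h import *
w=ctrl.camera("wrist");t=ctrl.camera("top")
T=cv2.resize(t["color"][155:255,190:290],(480,480))
s=ctrl.read_state();print(s["tcp_pos"],s["joints"],s["moment"])
cv2.imwrite("pics/w2.png",w["color"][:,:,::-1])
for z in(.134,.102):print(proj(w,np.array([*s["tcp_pos"][:2],z])))
E
```

```text
t: 3.22
tcp_pos: [0.5166, 0.1471, 0.3308]
tool_rot: [0.001, 0.29, 0.957, 0.0]
contact_force: [0.1, 0.6, 0.3]
opening: 0.088
finger_force: 0.0
[0.51668943 0.14738505 0.33124957] [ 0.03966405  0.75882562 -0.68561692  1.88904053  0.69737438  0.74598109
 -0.06330809] [ 0.00892385 -0.13942766 -0.00302625]
(np.float64(316.5655777153737), np.float64(276.88804401005325))
(np.float64(316.51393026916674), np.float64(256.91353043872914))
```

View pics/w2.png

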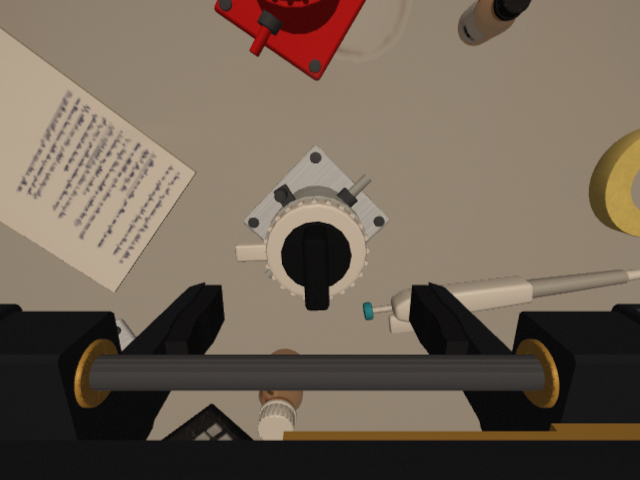

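Well centred: the disc is at (316,255) against a predicted (316,257), the wing is square to the closing line, and the lug is at (250,253). Next I descend and grip.

```bash
python3 -m inch '[1,0,0,-0.03,0,0,0, 1,0,0,-0.027,0,0,0, 1,0,0,0,0,0,0, -1,0,0,0,0,0,0, -1,0,0,0,0,0,0, -1,0,0,0,0,0,0, -1,0,0,0,0,0,0, -1,0,0,0,0,0,0, -1,0,0,0,0,0,0]' 25
python3 -c "
from h import *
s=ctrl.read_state();print(s['tcp_pos'],s['tool_rot'],s['moment'],s['opening'],s['finger_force'])"
```

```text
t: 4.45
tcp_pos: [0.5161, 0.1474, 0.2727]
tool_rot: [-0.0, 0.289, 0.957, 0.0]
contact_force: [-0.1, -0.1, 0.6]
opening: 0.0303
finger_force: 0.0
[0.51614229 0.14742105 0.27273611] [-3.46665234e-05  2.89262724e-01  9.57249745e-01  3.75814647e-05] [ 0.05438237 -0.09305765  0.00951574] 0.03033103267230434 0.0
```

```bash
python3 -m inch '[-1,0,0,0,0,0,0, -1,0,0,0,0,0,0, -1,0,0,0,0,0,0, -1,0,0,0,0,0,0]' 25
cat > st.py <<'E'
from h import *
s=ctrl.read_state();q=s['tool_rot'];print(np.round(s['tcp_pos'],4),'yaw',round(2*np.degrees(np.arctan2(q[2],q[1])),2),'F',np.round(s['contact_force'],2),'M',np.round(s['moment'],3),s['opening'],s['finger_force'],'j7',s['joints'][6],'tau7',s['tau'][6])
E
python3 st.py
```

```text
t: 4.95
tcp_pos: [0.5161, 0.1474, 0.2727]
tool_rot: [-0.0, 0.289, 0.957, 0.0]
contact_force: [0.5, -0.5, 0.0]
opening: 0.014
finger_force: 25.0
[0.5161 0.1474 0.2727] yaw 146.38 F [ 0.5  -0.47  0.  ] M [-0.028 -0.139  0.027] 0.01397582091749926 24.99939640983939 j7 -0.1507444761079293 tau7 -0.017586069297976792
```

Gripped. Now I turn clockwise, first 18°, which is below the minimum looseness, then in small steps while watching the moment.

```bash
python3 -m inch '[-1,0,0,0,0,0,-3, -1,0,0,0,0,0,-6, -1,0,0,0,0,0,-6, -1,0,0,0,0,0,-3, -1,0,0,0,0,0,0]' >/dev/null
python3 st.py
python3 -m inch '[-1,0,0,0,0,0,-3, -1,0,0,0,0,0,0]' >/dev/null; python3 st.py
python3 -m inch '[-1,0,0,0,0,0,-3, -1,0,0,0,0,0,0]' >/dev/null; python3 st.py
python3 -m inch '[-1,0,0,0,0,0,-3, -1,0,0,0,0,0,0]' >/dev/null; python3 st.py
```

```text
[0.5163 0.1476 0.2727] yaw 128.41 F [ 0.99  1.04 -0.05] M [ 0.104 -0.299  0.024] 0.013809992177677295 24.99941940419376 j7 -0.3927767408750494 tau7 -0.10654706507921219
[0.5163 0.1476 0.2727] yaw 125.45 F [ 0.97  0.1  -3.02] M [ 0.153 -0.346 -0.024] 0.013969318640100788 24.99933703802526 j7 -0.4314518847020674 tau7 -0.09481262415647507
[0.5163 0.1476 0.2727] yaw 122.47 F [ 1.64  1.44 -2.47] M [ 0.253 -0.42   0.019] 0.013710821045211683 24.999262606725097 j7 -0.470162127282482 tau7 -0.0921742245554924
[0.5164 0.1476 0.2727] yaw 119.48 F [ 1.64  1.76 -2.8 ] M [ 0.303 -0.492 -0.047] 0.013727185137458915 24.999170964583755 j7 -0.5086834565069658 tau7 -0.09053715504705906
```

```bash
S='python3 st.py'
python3 -m inch '[-1,0,0,0,0,0,-3, -1,0,0,0,0,0,0]' >/dev/null; $S
python3 -m inch '[-1,0,0,0,0,0,-3, -1,0,0,0,0,0,0]' >/dev/null; $S
python3 -m inch '[-1,0,0,0,0,0,-3, -1,0,0,0,0,0,0]' >/dev/null; $S
python3 - <<'E'
from h import *
w=ctrl.camera("wrist");cv2.imwrite("pics/w3.png",w["color"][:,:,::-1])
E
```

```text
[0.5164 0.1476 0.2728] yaw 116.49 F [ 2.27  2.17 -3.36] M [ 0.312 -0.615 -0.083] 0.013375286118607747 24.999073902145028 j7 -0.5469390531934331 tau7 -0.08943425724282861
[0.5164 0.1477 0.2727] yaw 113.49 F [ 2.66  1.12 -5.05] M [ 0.347 -0.713 -0.028] 0.013672825075445403 24.998997543007135 j7 -0.5849700633734376 tau7 -0.08872909471392632
[0.5165 0.1476 0.2728] yaw 110.49 F [ 4.23  2.2  -4.14] M [ 0.352 -0.836 -0.008] 0.013732583676244714 24.998940867371857 j7 -0.6226963765380533 tau7 -0.0881574279628694
```

View pics/w3.png

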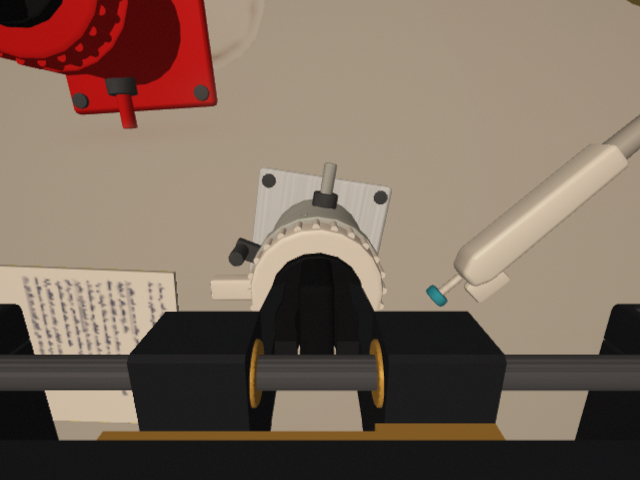

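The cap has turned 36° with the wing. The lug at (232,289) is still square to the wing, and the dark pin is close ahead at (238,252), about 10° away. I continue in 3° steps.

```bash
S='python3 st.py'
python3 -m inch '[-1,0,0,0,0,0,-3, -1,0,0,0,0,0,0]' >/dev/null; $S
python3 -m inch '[-1,0,0,0,0,0,-3, -1,0,0,0,0,0,0]' >/dev/null; $S
python3 -m inch '[-1,0,0,0,0,0,-3, -1,0,0,0,0,0,0]' >/dev/null; $S
python3 -m inch '[-1,0,0,0,0,0,-3, -1,0,0,0,0,0,0]' >/dev/null; $S
python3 -m inch '[-1,0,0,0,0,0,-3, -1,0,0,0,0,0,0]' >/dev/null; $S
python3 - <<'E'
from h import *
w=ctrl.camera("wrist");cv2.imwrite("pics/w4.png",cv2.resize(w["color"][200:360,180:400,::-1],(660,480)))
E
```

```text
[0.5165 0.1477 0.2728] yaw 107.36 F [ 4.13  3.04 -5.97] M [ 0.609 -1.007 -0.036] 0.013618111161247061 24.99876286368817 j7 -0.6618788214689023 tau7 -0.09294535964727402
[0.5165 0.1477 0.2728] yaw 104.35 F [ 5.06  2.81 -6.11] M [ 0.604 -1.113  0.018] 0.014021485390793141 24.99859976582229 j7 -0.6992208353825168 tau7 -0.06386622553691268
[0.5166 0.1476 0.2728] yaw 101.34 F [ 4.22  2.31 -6.62] M [ 0.481 -1.122 -0.004] 0.014254813095728364 24.998652837239206 j7 -0.7360876020751572 tau7 -0.06327637005597353
[0.5166 0.1477 0.2728] yaw 98.37 F [ 5.32  2.61 -6.8 ] M [ 0.545 -1.183  0.092] 0.013866858924730831 24.999209605157375 j7 -0.772364873330285 tau7 -0.1814570976421237
[0.5166 0.1477 0.2728] yaw 95.37 F [ 4.4   2.51 -6.67] M [ 0.48  -1.135  0.023] 0.013712197859384146 24.999266657978296 j7 -0.808735250714189 tau7 -0.17108067870140076
```

View pics/w4.png

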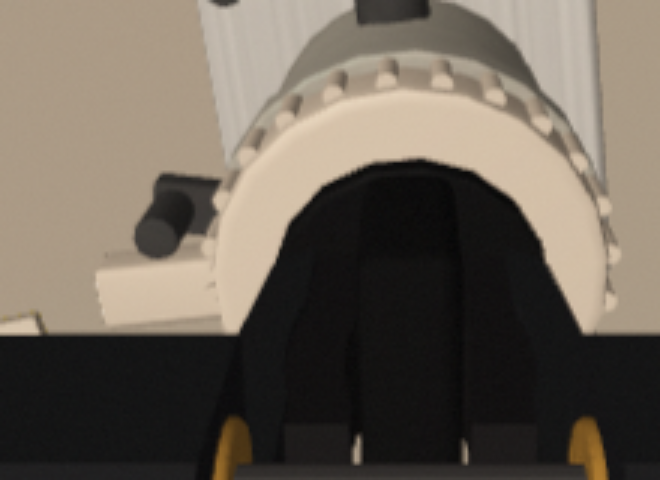

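The lug at about (232,297 full-frame) now touches the pin at about (233,279), and the joint torque jumped near yaw 98-101. I measure the lug angle relative to the tool in the wrist image, which gives the wing slip.

```bash
cat > lug.py <<'E'
from h import *
import sys
w=ctrl.camera("wrist")
# lug outer end centroid vs TCP axis, in world on the lug plane; compare with tool yaw
s=ctrl.read_state();q=s['tool_rot'];yaw=2*np.degrees(np.arctan2(q[2],q[1]))
g=w["color"].astype(int);m=(g.min(2)>150).astype(np.uint8)
k=np.zeros_like(m);k[265:313,205:246]=m[265:313,205:246]
n,l,st,ce=cv2.connectedComponentsWithStats(k);i=1+st[1:,4].argmax()
p=ray(w,*ce[i],.088);d=p[:2]-[.5165,.147]
a=np.degrees(np.arctan2(d[1],d[0]));print('lug',st[i],ce[i],np.round(a,1),'r',np.hypot(*d),'yaw',yaw,'rel',(a-yaw)%360)
E
python3 lug.py; python3 - <<'E'
import cv2,numpy as np
g=cv2.imread("pics/w3.png").astype(int)
m=(g.min(2)>150).astype(np.uint8);k=np.zeros_like(m);k[265:313,205:246]=m[265:313,205:246]
n,l,st,ce=cv2.connectedComponentsWithStats(k);i=1+st[1:,4].argmax();print(st[i],ce[i])
E
```

```text
lug [212 287  34  21 614] [229.11889251 297.00325733] -168.0 r 0.045904010202462646 yaw 95.38701792751796 rel 96.65365024119251
[211 280  35  19 648] [228.3132716  288.88888889]
```

The wing has slipped about 5° (8 px at a radius of 85 px). The stop was met at yaw ≈ 100.8. I turn 11° more, to about 16°, which is one click.

```bash
S='python3 st.py'
python3 -m inch '[-1,0,0,0,0,0,-3, -1,0,0,0,0,0,0]' >/dev/null; $S
python3 -m inch '[-1,0,0,0,0,0,-3, -1,0,0,0,0,0,0]' >/dev/null; $S
python3 -m inch '[-1,0,0,0,0,0,-3, -1,0,0,0,0,0,0]' >/dev/null; $S
python3 -m inch '[-1,0,0,0,0,0,-2, -1,0,0,0,0,0,0]' >/dev/null; $S
python3 lug.py
```

```text
[0.5167 0.1477 0.2728] yaw 92.34 F [ 4.83  2.76 -7.02] M [ 0.549 -1.205  0.031] 0.014051136580865863 24.999014725908637 j7 -0.844867580799216 tau7 -0.07661125855520368
[0.5167 0.1477 0.2728] yaw 89.34 F [ 5.66  1.8  -7.15] M [ 0.513 -1.22  -0.066] 0.013895331688137624 24.998924382962286 j7 -0.8806479071348058 tau7 -0.06596847670152783
[0.5168 0.1477 0.2728] yaw 86.35 F [ 5.03  2.31 -5.74] M [ 0.457 -1.236 -0.02 ] 0.013774245759150637 24.99909351579845 j7 -0.9160130888835255 tau7 -0.12453522998839617
[0.5168 0.1477 0.2728] yaw 84.37 F [ 5.4   3.27 -7.11] M [ 0.441 -1.232  0.157] 0.013794757733944498 24.999065827578306 j7 -0.9392873639133111 tau7 -0.1740839844569564
lug [216 299  30  12 204] [233.25490196 306.14215686] -172.0 r 0.04503525241957224 yaw 84.38390442635534 rel 103.62773763975105
```

The torque peaked and fell once, then began to rise again after 15°, so one click has passed, with the wing at about 0.28 rad. Now I release and retreat.

```bash
python3 -m inch '[0,0,0,0,0,0,0, 0,0,0,0,0,0,0, 0,0,0,0,0,0,0, 0,0,0,0,0,0,0, 0,0,0,0,0,0,0, 0,0,0,0.03,0,0,0, 0,0,0,0.05,0,0,0, 0,-0.03,-0.03,0.05,0,0,0, 0,-0.03,-0.03,0.02,0,0,0, 0,-0.03,-0.03,0,0,0,0, 0,0,0,0,0,0,0, 0,0,0,0,0,0,0]'
python3 - <<'E'
from h import *
w=ctrl.camera("wrist");t=ctrl.camera("scene")
u,v=proj(w,np.array([.5165,.147,.1]));print(u,v)
u,v=int(np.clip(u,70,570)),int(np.clip(v,70,410))
A=cv2.resize(w["color"][v-70:v+70,u-70:u+70],(400,400));B=cv2.resize(t["color"][240:320,185:265],(400,400),interpolation=2)
cv2.imwrite("pics/e.png",np.hstack([A,B])[:,:,::-1])
E
python3 st.py
```

```text
t: 11.02
tcp_pos: [0.428, 0.0591, 0.4206]
tool_rot: [0.0, 0.741, 0.672, 0.001]
contact_force: [0.3, 0.5, 0.3]
opening: 0.0444
finger_force: 0.0
413.56951787316007 107.53649775564571
[0.4283 0.0597 0.4204] yaw 84.43 F [-0.1   0.23 -0.24] M [-0.074 -0.038 -0.038] 0.044018268840553834 0.0 j7 -0.7176187960067539 tau7 -0.0014905290663591586
```

View pics/e.png

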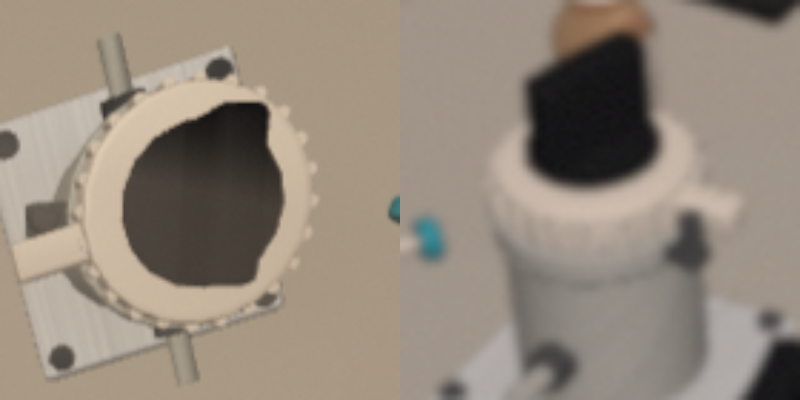

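The lug sits against the pin (left panel, about (45,235)). The wing stands about 16° past square to it, which is one click, and the gripper is clear.

```bash
python3 -c "
from cell import ctrl
print(ctrl.finish_job())"
```

```text
the job is handed in; nothing more can be done
None
```

The larger canister's cap is tight with its lug against the stop pin, the wing slipped about one click (roughly 16°), the gripper is released and clear, the smaller canister was not touched, and the job was handed in at about 11 s.

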